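Ready the camp lantern: full brightness, travel lock off, power on

ROBOT

A 6-joint arm with a two-finger parallel gripper is mounted at the origin on the work surface. World frame = base frame: x ahead of the robot, y to its left, z up, the work surface at z = 0. Lengths are in mm, angles in rad, forces in N, time in s.
With the tool pointing down it reaches from about 275 to 1000 mm from the base axis. Payload 8.4 kg.
Tool frame: the origin (TCP) lies on the mounting face of the last link; the fingertips stand 173 mm ahead of it and the grasp point (between the pads) lies 155 mm ahead of it; z points along the fingers, y is the line along which they close (so a half turn about z gives the same grasp; the last joint's range is limited). The gripper opens to 85 mm and grips with 20 to 120 N. Pads are 22 mm wide; open, the fingers measure 114 mm over their backs; the gripper's body (76 mm by 85 mm) begins 54 mm behind the grasp point. The pads swing forward as they close: fully open they stand 13 mm farther back than shut.
Start: joints at [1.155, 0.353, 1.633, -0, 1.155, -0.002], TCP at [251.307, 572.254, 404.681] pointing down, gripper open.
Joint ranges: [-2.63, 2.63], [-0.92, 2.1], [0.06, 2.66], [-1.3, 4.44], [0, 2.69], [-3.02, 3.02]. Speed limits (rad/s): [2.22, 2.22, 2.79, 3.14, 3.14, 3.14].

INTERFACE

Orientations are given as [roll, pitch, yaw] about the fixed x, y, z axes, in that order (R = Rz(yaw) Ry(pitch) Rx(roll)).
In Python, from rig import r gives the robot as it stands.
- The arm moves only by the tool apply_moves, never from a script. Its argument "deltas" is a list of rows, each an object with "claw": the gripper command: -1 is fully open, 1 is shut, values between are in proportion; "delta_pos": the shift along the tool's x, y, z in cm, a list of three; "yaw": the turn about the tool's z in rad. In form: [{"claw": claw, "delta_pos": [tx, ty, tz], "yaw": yaw}, ...]. A call has 1 to 8 rows; each row shifts and turns the commanded pose from where the row before left it, along the tool's axes as they then stand; what a row does not reach is not made up. A row lasts 1/8 s, in which the tool goes at most 62.5 mm and 10.7 degrees, less where a joint would pass 70% of its speed; a pose out of reach is approached as far as the arm can. A call with a gripper value outside its range is refused whole. The fingers move at their own pace and stop on an object; "grip_force" is the grip in N (left out, the last holds). Time passes only in rows, so rows that do not move let the fingers close. It gives the time, the measured TCP pose, the force, the opening and the grip force at its end, in the units of the state.
- r.sense(): the state, without advancing time (a new reading comes with each control period).
- r.grab_frame(name): name is "scene" or "top" or "wrist"; returns a dict with "img" (420x560x3 uint8, blue, green, red), "z_map" (420x560 float32, mm along the optical axis (not along the pixel's ray), 0 where there is no reading), "fx", "fy", "cx", "cy" (pixels), "eye" and "rotation" of the camera in the world; the wrist camera has in their place "T_tool_cam" (4x4, takes a point from camera to tool coordinates, whose origin is the TCP and whose axes are the flange's). Camera axes: x right, y up, looking along -z (the intrinsics and any distortion apply to the point x, -y, -z); pixel columns grow to the right and rows downward; lengths in mm; the calibration is good to about 2 mm. A picture is of the moment at which its call begins: read the wrist's pose just before it.
- r.sign_off(): hands the job in; it is judged then, once.
The state is a dict: "clock": time; "qpos": joint angles; "qvel": joint speeds; "joint_efforts": joint torques, N m; "eef_pos": TCP position; "tcp_rot": TCP orientation; "contact_force": force on the tool from outside, world axes, zero at the start; "wrist_torque": the same for the moment, N m; "opening": opening from 0.0 (shut) to 1.0 (fully open); "grasp_force": force on a finger pad.
Only numpy, scipy, OpenCV 4.12 (cv2) and the standard library are available. Lean on these libraries where they do the work, as an engineer would, in place of code of your own. Each camera call takes 0.05 s, during which the arm holds its last target. There are 200 camera calls.

TASK

Get the camp lantern going at full brightness: turn its mode dial until it has clicked into the longest bar mark, the last one before the three dots, and slide the travel lock all the way up off the power button. Only then switch on by pressing the power button right down and holding it down for a good second before letting go; leave the dial and the lock as you set them and the rest of the gear where it lies.

Things in the scene. Friction and masses are not known exactly. Their poses are not given: they have to be found in the camera images.
- lantern: Grey plastic camp lantern (mm): 230 wide, 150 deep, 125 high, fixed on its dock (190 x 258 x 8). Origin on the tray floor under its middle; z up, x to its back (light tube along y, radius 36, axis at x = 95, z = 86), y to its left. The control deck (150 x 232) has its centre 76 above the origin and rises 20 degrees to the back. Dial 54 left of the deck's centre, lock and button 64 right of it.
- dial_grip (a point): On the dial's axis at grip height, 32 above the deck. z: the axis, square to the deck, outward; x: along the pointer (turns with the dial). Dark skirt disc, diameter 68, top 11 above the deck; on it an upright bar grip 15 thick (y), x = -30 to the pointed nose at +29, sides flat and parallel from -28 to +18, top 39 above the deck. Sizes in mm.
- dial (a joint): rad, grows clockwise seen from above the deck. Seven clicks 0.628 apart: 0 open ring (off), 0.628 to 3.142 five bars 4 to 14 mm long, 3.770 three dots; stops just past both ends. The nose points at the mark. Starts near the first three, so the longest bar (3.142) takes more than one grasp. About 0.15 N m to leave a click; let go, it springs to the nearest.
- lock (a joint): Travel of the travel lock, m: 0 to 0.006 at the start (over the button), 0.052 fully up at its stop. It slides up the deck against about 3 N of friction and stays where it is left.
- lock_ridge (a point): Middle of the lock's thumb ridge; x: sliding direction, up the deck; z out of the deck. The lock is a flat aluminium cover 48 (x) by 52 (y), top 13 mm above the deck, over the button. The ridge, 8 thick (x), 46 long (y), stands across its upper end, 13 to 25.5 above the deck; this point is 19 above the deck and 18 up the slope from the cover's middle. The cover blocks any press.
- button (a joint): Travel of the power button in m: 0 out, 0.006 fully in. A spring pushes it out: about 1.5 N at first, 5 N fully in, then a hard stop.
- button_top (a point): Centre of the top of the round dark power button (diameter 36 mm, top 6 mm above the deck), under the lock at the start; z out of the deck, x up the deck. It lies 32 mm down the slope from the deck's centre. With the lock fully up, the cover's lower edge is 28 mm up the slope from this point.
- bowl: Bystander: orange silicone bowl, 144 mm wide, 58 mm high, right of the lantern; origin under its centre.
- cup: Bystander: red steel camping cup, 84 mm wide, 98 mm high, standing in the bowl; origin under its centre.
- headlamp: Bystander: black headlamp on its bracket, 86 mm wide, 40 mm high, left of the lantern; origin under its centre.
- carabiner: Bystander: titanium carabiner, 103 mm long, 11 mm thick, lying in front of the lantern; origin under its centre.
- whistle: Bystander: white plastic whistle, 61 mm long, 21 mm high, lying in front of the lantern; origin under its centre.

How it is judged (in metres and radians):
On the way, in this order (a step that is already met when the one before it is completed fails the run):
1. the dial has clicked into the longest bar and the travel lock is fully up (in either order) (value of joint dial between 3 and 3.28 rad and value of joint lock above 0.045 m), for 0.2 s.
2. then the power button is held right down for a good second, with the dial and lock as set (all of step 1 and value of joint button above 0.0045 m), for 0.8 s.
At the end, for the whole second after the job is handed in: The dial rests in the longest-bar position (3.142 within 0.14 rad), the travel lock is up by more than 45 mm of its 52 mm, and the power button, after having been held more than 4.5 mm in for 0.8 s, is let out again (less than 2 mm in) (all of step 1 and value of joint button below 0.002 m); the robot touches nothing.
It fails at once if a bystander was shoved more than 30 mm or knocked over (distance of any of bowl, cup, headlamp, carabiner, whistle from where it was at the start of the episode above 0.03 m or angle between cup's own z axis and vertical above 0.5 rad).
It also fails if it takes over 67 s, if anything falls off the work surface, if the arm or the gripper's body presses on something with over 40 N, if the wrist force passes 120 N, or if a joint passes its speed limit or range.

## Working session

There is one attempt and no reset: what is moved stays moved. The work goes in short steps, Python scripts to look and compute and a tool call to move; the robot and the scene stay as the last step left them, time stands still between calls to the robot, and variables do not carry over. Pictures are saved under pics/ and viewed, at most 10 in all, crops included, and the job is handed in when it is done.

Besides the shell and the picture viewer there is one more tool, called after "Request:" by a JSON object that holds its "api" and its "payload", one argument or row to a line. apply_moves: Moves the arm, as the interface text tells. Its arguments: {"type":"object","properties":{"deltas":{"type":"array"},"grip_force":{"type":"number"}},"required":["deltas"]}

```bash
mkdir -p pics; ls; cat > h.py <<'E'
import numpy as np,cv2
from rig import r
def world(f,u,v):
    z=float(np.median([x for x in f["z_map"][v-1:v+2,u-1:u+2].ravel() if x>0]))
    p=np.array([(u-f["cx"])*z/f["fx"],-(v-f["cy"])*z/f["fy"],-z])
    return np.array(f["rotation"])@p+np.array(f["eye"])
E
python3 - <<'E'
from h import *
import pickle
print(r.sense())
for n in ["scene","top"]:
    f=r.grab_frame(n); pickle.dump(f,open(n+".pkl","wb")); print({k:v for k,v in f.items() if k not in("img","z_map")})
    cv2.imwrite(f"pics/{n}.png",cv2.resize(f["img"],(800,600)))
E
```

```text
pics
{'clock': 0.0, 'qpos': array([ 1.15461414e+00,  3.53610026e-01,  1.63414719e+00,  2.93040525e-06,
        1.15522172e+00, -2.40673961e-03]), 'qvel': array([ 0.00039874, -0.00086341,  0.00028525, -0.00012683, -0.00063337,
        0.00106718]), 'joint_efforts': array([ 9.03918244e-04, -6.05243754e+01, -3.42069590e+01,  3.11080230e-04,
        9.19506740e-03, -3.97180486e-06]), 'eef_pos': array([251.19606995, 572.02694098, 403.97974692]), 'tcp_rot': array([-3.14020638e+00, -6.01575686e-06,  2.72781601e+00]), 'contact_force': array([ 0.42136107, -0.26354125,  0.0018713 ]), 'wrist_torque': array([-0.01578739, -0.04177502,  0.02170519]), 'grasp_force': 0.0, 'opening': 0.9987743129416587}
{'fx': 534.5483797683443, 'fy': 534.5483797683443, 'cx': 275.2527783043279, 'cy': 206.0361739356724, 'eye': array([1365.46604695,   10.10759464,  767.15772026]), 'rotation': array([ 0.91830669, -0.00404414,  1.54171523])}
{'fx': 401.7094296747676, 'fy': 401.7094296747676, 'cx': 276.96460292932665, 'cy': 212.05887222354477, 'eye': array([412.31159049,  28.43992253, 917.23149662]), 'rotation': array([ 0.15793596, -0.01038416, -1.57881437])}
```

View pictures.

View pics/top.png

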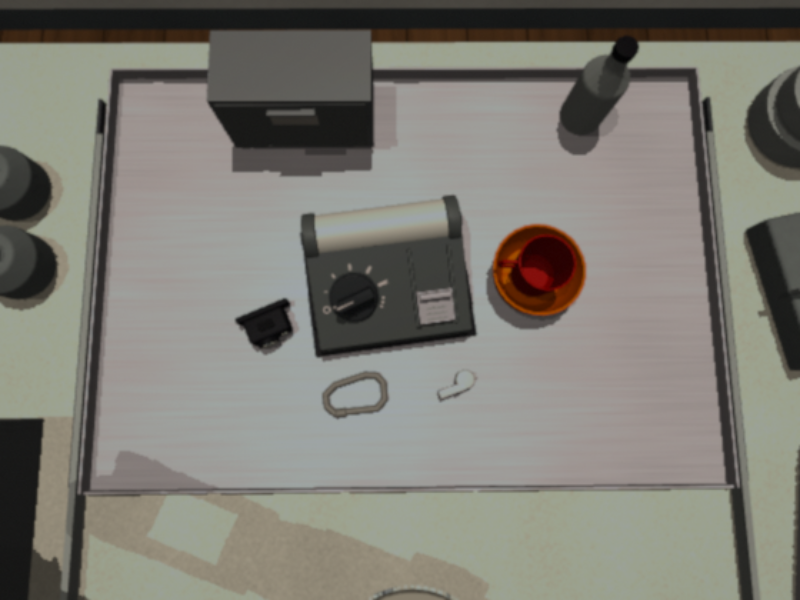

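View pics/scene.png

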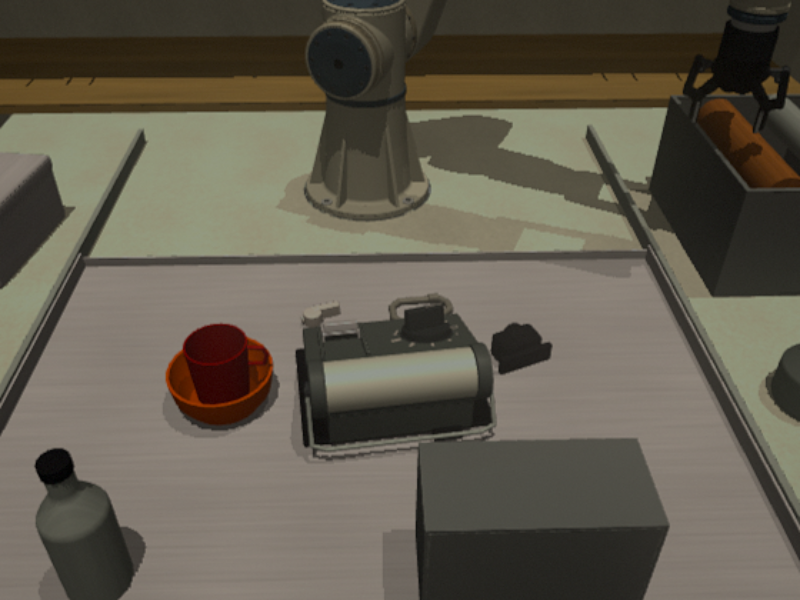

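The top view (800×600) shows the lantern around (390,280), dial at (353,297), lock at (436,306), bowl and cup at (540,268), headlamp at (266,322), carabiner at (356,394) and whistle at (457,385). In the scene view, the gripper is well off to one side. I'll enlarge the lantern and fit its pose.

```bash
cat >> h.py <<'E'
from scipy.spatial.transform import Rotation as R
import pickle
def cloud(f):
    z=f["z_map"].astype(float); v,u=np.mgrid[:420,:560]
    P=np.stack([(u-f["cx"])*z/f["fx"],-(v-f["cy"])*z/f["fy"],-z],-1)
    return P@R.from_euler("xyz",f["rotation"]).as_matrix().T+f["eye"]
E
python3 - <<'E'
from h import *
f=pickle.load(open("top.pkl","rb")); C=cloud(f)
# crop px 205..345 , 130..255
cv2.imwrite("pics/crop.png",cv2.resize(f["img"][130:255,205:345],None,fx=4.7,fy=4.7,interpolation=cv2.INTER_CUBIC))
for n,(x,y) in dict(table=(250,450),headlamp=(266,322),cup=(546,262),deckmid=(400,330),deckR=(395,260),deckL=(330,340),dialtop=(353,297),lock=(436,312),tl=(310,250),tr=(465,240),bl=(320,350),br=(470,330),nose=(335,307),tail=(375,288)).items():
    print(n,C[int(y*.7),int(x*.7)].round(1))
# plane fit on deck
S=C[int(320*.7):int(342*.7),int(325*.7):int(410*.7)].reshape(-1,3)
A=np.c_[S[:,:2],np.ones(len(S))]
for _ in range(5):
    k,*_=np.linalg.lstsq(A,S[:,2],rcond=None);e=S[:,2]-A@k;m=abs(e)<max(2,2*np.median(abs(e)));S=S[m];A=A[m]
print(k,np.degrees(np.arctan(np.hypot(*k[:2]))),"yaw",np.degrees(np.arctan2(k[1],k[0])),len(S),e.std())
E
```

```text
table [329.1 244.7   3.6]
headlamp [523.7 216.9  45.8]
cup [ 620.6 -222.9   22.3]
deckmid [509.6  12.3  61.5]
deckR [607.1  20.4  94.9]
deckL [495.3 119.2  60.9]
dialtop [550.4  79.5 117.2]
lock [532.4 -40.2  81. ]
tl [617.6 141.3 115.4]
tr [661.8 -95.8   3.5]
bl [480.7 132.1  57.9]
br [509.7 -93.9  54.3]
nose [540.7 108.4  88.7]
tail [568.5  50.1  85.7]
[ 3.43575600e-01  4.66844270e-02 -1.14859912e+02] 19.123108443761833 yaw 7.73785738686007 672 1.01451351017465
```

View pics/crop.png

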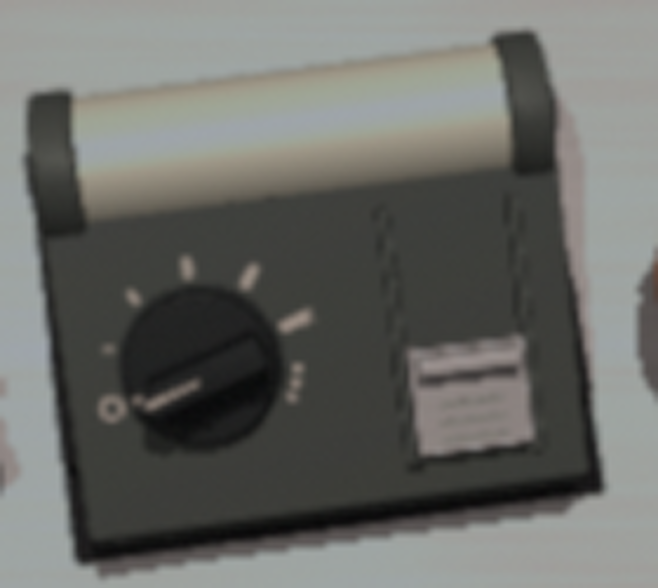

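Crop shows the nose pointing at the open ring (112,408), so the dial is at about 0. The longest bar is at (296,320), the lock cover's corners are (408,350), (520,337), (420,457) and (535,442), and the front deck corners are about (83,545) and (598,482). Next I'll fit the pose and check it with an overlay.

```bash
cat >> h.py <<'E'
T=np.radians(20)
def L2W(p,pose):  # lantern->world
    x,y,z,w=pose; return np.atleast_2d(p)@R.from_euler("z",w).as_matrix().T+[x,y,z]
def D(s,y,n): # deck coords (up-slope, left, out) -> lantern
    return np.array([s*np.cos(T)-n*np.sin(T),y,76+s*np.sin(T)+n*np.cos(T)])
def proj(f,W):
    q=(W-f["eye"])@R.from_euler("xyz",f["rotation"]).as_matrix()
    return np.c_[f["cx"]+f["fx"]*q[:,0]/-q[:,2], f["cy"]-f["fy"]*q[:,1]/-q[:,2]]
E
python3 - <<'E'
from h import *
from scipy.optimize import least_squares
f=pickle.load(open("top.pkl","rb"));C=cloud(f)
px=np.array([(83,545),(598,482),(408,350),(520,337),(420,457),(535,442),(203,366)])/4.7-0.5+0.5/4.7+[205,130]
def model(q): 
    b=-32+q   # cover middle guess: over the button
    return np.array([D(-75,116,0),D(-75,-116,0),D(b+24,-38,13),D(b+24,-90,13),D(b-24,-38,13),D(b-24,-90,13),D(0,54,11)])
Z=[]
S=C[224:239,228:287].reshape(-1,3)
def res(p):
    e=(proj(f,L2W(model(p[4]),p[:4]))-px)
    loc=(S-p[:3])@R.from_euler("z",p[3]).as_matrix()
    d=(loc[:,2]-76-loc[:,0]*np.tan(T)); 
    return np.r_[e.ravel(),[np.clip(np.median(d),-20,20)/2, (p[2]-3.0)/3]]
s=least_squares(res,[555,30,3,.13,3]);p=s.x
print(p.round(3),"deg",np.degrees(p[3]));print(s.fun.round(2))
np.save("pose.npy",p)
W=lambda *a:L2W(D(*a),p[:4])[0].round(1)
print("dialtop",W(0,54,39),"grip",W(0,54,32),"ridge",W(-32+p[4]+18,-64,19),"ridge up",W(38,-64,19),"button",W(-32,-64,6))
# independent check: cloud bits
m=(C[...,2]>108)&(C[...,2]<122)&(np.hypot(C[...,0]-W(0,54,39)[0],C[...,1]-W(0,54,39)[1])<45)
print("bar top cloud mean",C[m].mean(0).round(1),np.ptp(C[m],axis=0).round(1),m.sum())
pts=C[m][:,:2]-C[m][:,:2].mean(0);_,_,V=np.linalg.svd(pts,full_matrices=False);print("bar dir deg",np.degrees(np.arctan2(V[0,1],V[0,0])))
im=cv2.resize(f["img"][130:255,205:345],None,fx=4.7,fy=4.7,interpolation=cv2.INTER_CUBIC)
a=1.885
bar=[D(c*np.cos(a)-t*np.sin(a),54+c*np.sin(a)+t*np.cos(a),39) for c,t in((-28,-7.5),(18,-7.5),(29,0),(18,7.5),(-28,7.5))]
def dr(M,c): cv2.polylines(im,[(((proj(f,L2W(np.array(M),p[:4]))-[205,130]+.5)*4.7)).astype(int)],True,c,1)
M=model(p[4]);dr(bar,(0,255,0));dr([M[0],M[1],D(75,-116,0),D(75,116,0)],(255,255,0));dr([M[2],M[3],M[5],M[4]],(0,0,255))
rs=p[4]-14;dr([D(rs-4,-41,25.5),D(rs-4,-87,25.5),D(rs+4,-87,25.5),D(rs+4,-41,25.5)],(255,0,255))
dr([D(34*np.cos(t),54+34*np.sin(t),11) for t in np.linspace(0,6.2,40)],(0,255,255))
cv2.imwrite("pics/ov.png",im)
E
```

```text
[5.62054e+02 2.68300e+01 4.54000e+00 1.15000e-01 5.75700e+00] deg 6.569347082978521
[ 1.01 -0.53 -1.54 -0.19  0.09  0.22  0.91  0.04 -0.09 -0.28 -0.18 -0.05
 -0.24  0.84  0.03  0.51]
dialtop [542.6  78.9 117.2] grip [545.   79.2 110.6] ridge [555.2 -38.4  95.6] ridge up [598.4 -33.4 111.4] button [537.5 -40.4  75.2]
bar top cloud mean [544.2  78.1 116.8] [35.7 54.6 13.9] 222
bar dir deg -64.62316206611942
```

View pics/ov.png

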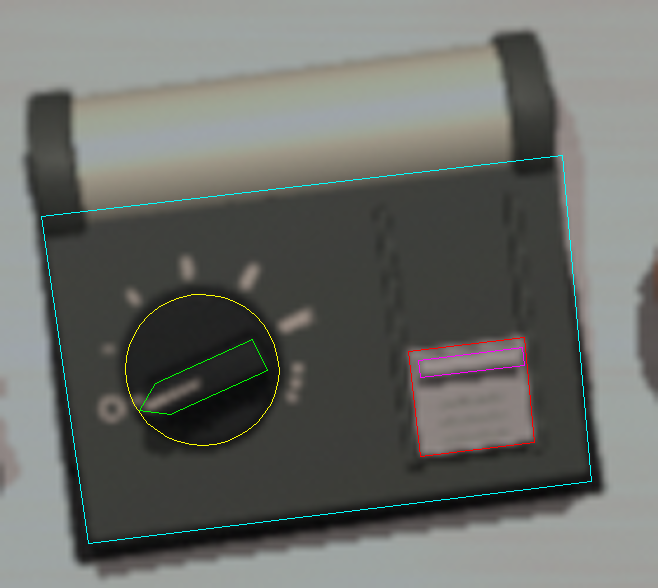

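The overlay matches: bar direction measures −64.6°, against −64.8° predicted for dial = 0, and heights agree within 1 mm. I'll lift, cross over to the dial and check.

Request:
{"api": "apply_moves", "payload": {
  "deltas": [
    {"claw": 0, "delta_pos": [0, 0, -5], "yaw": 0},
    {"claw": 0, "delta_pos": [-4.24, -3.03, 0], "yaw": 0},
    {"claw": 0, "delta_pos": [-4.24, -3.03, 0], "yaw": 0},
    {"claw": 0, "delta_pos": [-4.24, -3.03, 0], "yaw": 0},
    {"claw": 0, "delta_pos": [-4.24, -3.03, 0], "yaw": 0},
    {"claw": 0, "delta_pos": [-4.24, -3.03, 0], "yaw": 0},
    {"claw": 0, "delta_pos": [-4.24, -3.03, 0], "yaw": 0},
    {"claw": 0, "delta_pos": [-4.24, -3.03, 0], "yaw": 0}
  ],
  "grip_force": 30
}}

```text
clock: 1.1
eef_pos: [438.3, 257.1, 454.5]
tcp_rot: [-3.141, -0.0, 2.728]
contact_force: [1.2, 0.3, -0.3]
opening: 0.499
grasp_force: 0.0
```

Request:
{"api": "apply_moves", "payload": {
  "deltas": [
    {"claw": 0, "delta_pos": [-4.24, -3.03, 0], "yaw": 0},
    {"claw": 0, "delta_pos": [-4.24, -3.03, 0], "yaw": 0},
    {"claw": 0, "delta_pos": [-4.24, -3.03, 0], "yaw": 0},
    {"claw": 0, "delta_pos": [-4.24, -3.03, 0], "yaw": 0},
    {"claw": 0, "delta_pos": [0, 0, 4], "yaw": 0.18},
    {"claw": 0, "delta_pos": [0, 0, 4], "yaw": 0.18},
    {"claw": 0, "delta_pos": [0, 0, 2], "yaw": 0.18},
    {"claw": 0, "delta_pos": [0, 0, 0], "yaw": 0.18}
  ]
}}

```text
clock: 2.1
eef_pos: [543.5, 79.3, 352.3]
tcp_rot: [-3.137, -0.001, 2.002]
contact_force: [-0.1, 0.2, 0.6]
opening: 0.501
grasp_force: 0.0
```

```bash
python3 - <<'E'
from h import *
s=r.sense();print({k:np.round(s[k],3) for k in("clock","qpos","eef_pos","tcp_rot","contact_force","opening")})
E
```

```text
{'clock': np.float64(2.1), 'qpos': array([ 0.142,  0.295,  1.845, -0.   ,  1.005, -0.289]), 'eef_pos': array([543.486,  79.313, 352.328]), 'tcp_rot': array([-3.137e+00, -1.000e-03,  2.002e+00]), 'contact_force': array([-0.073,  0.219,  0.613]), 'opening': np.float64(0.501)}
```

Request:
{"api": "apply_moves", "payload": {
  "deltas": [
    {"claw": 0, "delta_pos": [0, 0, 4], "yaw": 0},
    {"claw": 0, "delta_pos": [0, 0, 2.5], "yaw": 0},
    {"claw": 0, "delta_pos": [0, 0, 1.3], "yaw": 0},
    {"claw": 0, "delta_pos": [0, 0, 0], "yaw": 0},
    {"claw": 0.5, "delta_pos": [0, 0, 0], "yaw": 0},
    {"claw": 1, "delta_pos": [0, 0, 0], "yaw": 0},
    {"claw": 1, "delta_pos": [0, 0, 0], "yaw": 0},
    {"claw": 1, "delta_pos": [0, 0, 0], "yaw": 0}
  ],
  "grip_force": 30
}}

```text
clock: 3.1
eef_pos: [544.6, 79.6, 277.7]
tcp_rot: [3.14, 0.001, 2.008]
contact_force: [-1.7, 0.5, 7.2]
opening: 0.201
grasp_force: 28.5
```

Bar gripped (opening 17 mm, grip force 28.5 N). I'll turn it two clicks first.

Request:
{"api": "apply_moves", "payload": {
  "deltas": [
    {"claw": 1, "delta_pos": [0, 0, -0.2], "yaw": 0.157},
    {"claw": 1, "delta_pos": [0, 0, 0], "yaw": 0.157},
    {"claw": 1, "delta_pos": [0, 0, 0], "yaw": 0.157},
    {"claw": 1, "delta_pos": [0, 0, 0], "yaw": 0.157},
    {"claw": 1, "delta_pos": [0, 0, 0], "yaw": 0.157},
    {"claw": 1, "delta_pos": [0, 0, 0], "yaw": 0.157},
    {"claw": 1, "delta_pos": [0, 0, 0], "yaw": 0.157},
    {"claw": 1, "delta_pos": [0, 0, 0], "yaw": 0.157}
  ]
}}

```text
clock: 4.1
eef_pos: [543.4, 79.6, 279.3]
tcp_rot: [-3.14, 0.002, 0.746]
contact_force: [-10.1, -0.6, 12.8]
opening: 0.178
grasp_force: 29.0
```

```bash
python3 - <<'E'
from h import *
s=r.sense();print({k:np.round(s[k],3) for k in("clock","qpos","eef_pos","tcp_rot","contact_force","wrist_torque","opening","grasp_force")})
f=r.grab_frame("top"); cv2.imwrite("pics/t2.png",cv2.resize(f["img"][130:255,205:345],None,fx=4.7,fy=4.7,interpolation=cv2.INTER_CUBIC))
E
```

```text
{'clock': np.float64(4.1), 'qpos': array([1.43e-01, 3.92e-01, 1.90e+00, 1.00e-03, 8.51e-01, 9.67e-01]), 'eef_pos': array([543.421,  79.594, 279.26 ]), 'tcp_rot': array([-3.14e+00,  2.00e-03,  7.46e-01]), 'contact_force': array([-10.126,  -0.646,  12.821]), 'wrist_torque': array([-0.099,  1.489,  0.09 ]), 'opening': np.float64(0.178), 'grasp_force': np.float64(29.02)}
```

Request:
{"api": "apply_moves", "payload": {
  "deltas": [
    {"claw": 1, "delta_pos": [0, 0, -0.3], "yaw": 0.157},
    {"claw": 1, "delta_pos": [0, 0, 0], "yaw": 0.157},
    {"claw": 1, "delta_pos": [0, 0, 0], "yaw": 0.157},
    {"claw": 1, "delta_pos": [0, 0, 0], "yaw": 0.157},
    {"claw": 1, "delta_pos": [0, 0, 0], "yaw": 0.157},
    {"claw": 1, "delta_pos": [0, 0, 0], "yaw": 0.157}
  ]
}}

```text
clock: 4.9
eef_pos: [542.7, 80.5, 281.6]
tcp_rot: [-3.141, 0.005, -0.196]
contact_force: [-8.6, 10.3, 5.6]
opening: 0.168
grasp_force: 35.4
```

Request:
{"api": "apply_moves", "payload": {
  "deltas": [
    {"claw": 1, "delta_pos": [0, 0, 0], "yaw": 0.157},
    {"claw": 1, "delta_pos": [0, 0, 0], "yaw": 0.157},
    {"claw": 1, "delta_pos": [0, 0, 0], "yaw": 0.157},
    {"claw": 1, "delta_pos": [0, 0, 0], "yaw": 0.157},
    {"claw": 1, "delta_pos": [0, 0, 0], "yaw": 0.157},
    {"claw": 1, "delta_pos": [0, 0, 0], "yaw": 0.157},
    {"claw": 1, "delta_pos": [0, 0, 0], "yaw": 0}
  ]
}}

```text
clock: 5.78
eef_pos: [543.9, 80.1, 282.6]
tcp_rot: [-3.142, 0.001, -1.135]
contact_force: [-6.1, 3.8, 8.6]
opening: 0.161
grasp_force: 55.7
```

```bash
python3 - <<'E'
from h import *
s=r.sense();print({k:np.round(s[k],3) for k in("clock","qpos","eef_pos","tcp_rot","contact_force","wrist_torque","opening","grasp_force")})
E
```

```text
{'clock': np.float64(5.775), 'qpos': array([1.430e-01, 3.880e-01, 1.898e+00, 2.000e-03, 8.570e-01, 2.848e+00]), 'eef_pos': array([543.908,  80.122, 282.569]), 'tcp_rot': array([-3.142e+00,  1.000e-03, -1.135e+00]), 'contact_force': array([-6.119,  3.824,  8.605]), 'wrist_torque': array([ 0.985,  0.764, -0.004]), 'opening': np.float64(0.161), 'grasp_force': np.float64(55.703)}
```

Full turn made; open, lift, then back off and look.

Request:
{"api": "apply_moves", "payload": {
  "deltas": [
    {"claw": 0, "delta_pos": [0, 0, 0], "yaw": 0},
    {"claw": 0, "delta_pos": [0, 0, 0], "yaw": 0},
    {"claw": 0, "delta_pos": [0, 0, -4], "yaw": 0},
    {"claw": 0, "delta_pos": [0, 0, -5], "yaw": 0},
    {"claw": 0, "delta_pos": [-5, 0, 0], "yaw": -0.15},
    {"claw": 0, "delta_pos": [-5, 0, 0], "yaw": -0.15},
    {"claw": 0.6, "delta_pos": [-5, 0, 0], "yaw": -0.15},
    {"claw": 1, "delta_pos": [0, 0, 0], "yaw": -0.15}
  ]
}}

```text
clock: 6.78
eef_pos: [459.8, 205.2, 371.7]
tcp_rot: [3.142, 0.001, -0.524]
contact_force: [-0.0, 0.1, 0.5]
opening: 0.081
grasp_force: 0.0
```

```bash
python3 - <<'E'
from h import *
s=r.sense();print({k:np.round(s[k],3) for k in("clock","qpos","eef_pos","tcp_rot","contact_force","opening")})
f=r.grab_frame("top"); cv2.imwrite("pics/t3.png",cv2.resize(f["img"][110:270,195:365],None,fx=3.7,fy=3.7,interpolation=cv2.INTER_CUBIC))
E
```

```text
{'clock': np.float64(6.775), 'qpos': array([4.170e-01, 2.020e-01, 1.923e+00, 1.000e-03, 1.018e+00, 2.511e+00]), 'eef_pos': array([459.807, 205.186, 371.705]), 'tcp_rot': array([ 3.142e+00,  1.000e-03, -5.240e-01]), 'contact_force': array([-0.036,  0.131,  0.539]), 'opening': np.float64(0.081)}
```

View pics/t3.png

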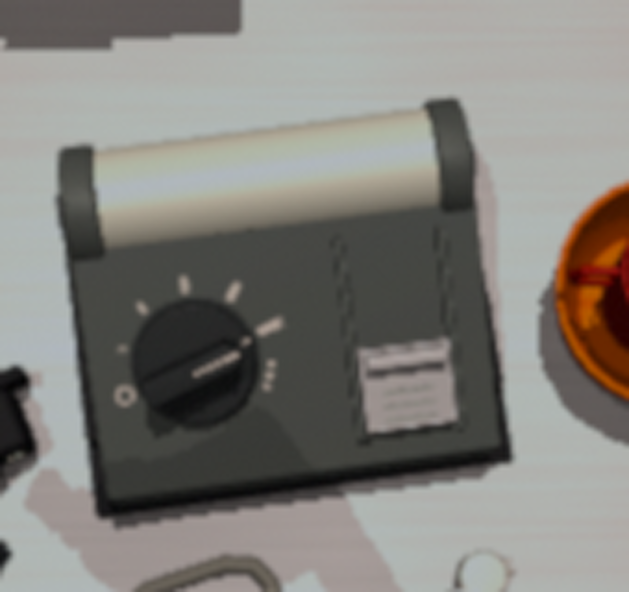

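The view shows the nose at the longest bar, near (265,328), and nothing else has moved. Next is the lock: align with the lantern, fingers shut, and approach just below the ridge.

Request:
{"api": "apply_moves", "payload": {
  "deltas": [
    {"claw": 1, "delta_pos": [0, 0, 0], "yaw": -0.16},
    {"claw": 1, "delta_pos": [0, 0, 0], "yaw": -0.16},
    {"claw": 1, "delta_pos": [0, 0, 0], "yaw": -0.16},
    {"claw": 1, "delta_pos": [0, 0, 0], "yaw": -0.16},
    {"claw": 1, "delta_pos": [0.91, 5.06, 0], "yaw": 0},
    {"claw": 1, "delta_pos": [0.91, 5.06, 0], "yaw": 0},
    {"claw": 1, "delta_pos": [0.91, 5.06, 0], "yaw": 0},
    {"claw": 1, "delta_pos": [0.91, 5.06, 0], "yaw": 0}
  ]
}}

```text
clock: 7.82
eef_pos: [520.2, 4.0, 371.8]
tcp_rot: [3.141, -0.001, 0.105]
contact_force: [1.0, 0.3, 0.0]
opening: -0.002
grasp_force: 0.0
```

Request:
{"api": "apply_moves", "payload": {
  "deltas": [
    {"claw": 1, "delta_pos": [0.91, 5.06, 0], "yaw": 0},
    {"claw": 1, "delta_pos": [0, 0, 4], "yaw": 0},
    {"claw": 1, "delta_pos": [0, 0, 4], "yaw": 0},
    {"claw": 1, "delta_pos": [0, 0, 0], "yaw": 0}
  ]
}}

```text
clock: 8.32
eef_pos: [533.0, -43.8, 289.3]
tcp_rot: [-3.141, 0.005, 0.105]
contact_force: [-0.6, 0.5, -0.4]
opening: 0.001
grasp_force: 0.0
```

```bash
python3 - <<'E'
from h import *
s=r.sense();print({k:np.round(s[k],3) for k in("clock","qpos","eef_pos","tcp_rot","contact_force","opening")})
p=np.load("pose.npy");q=(s["eef_pos"]-p[:3])@R.from_euler("z",p[3]).as_matrix();print("lantern coords of TCP",q.round(1))
for n,t in dict(start=D(-20,-64,17)-[11,0,-173],end=D(36,-64,17)-[11,0,-173],press=D(-32,-64,6)-[9,0,-173]).items(): print(n,t.round(1),"move tool cm",((t-q)*[.1,-.1,-.1]).round(2))
E
```

```text
{'clock': np.float64(8.325), 'qpos': array([-0.085,  0.359,  1.923, -0.   ,  0.864,  1.381]), 'eef_pos': array([533.002, -43.806, 289.315]), 'tcp_rot': array([-3.141,  0.005,  0.105]), 'contact_force': array([-0.602,  0.471, -0.357]), 'opening': np.float64(0.001)}
lantern coords of TCP [-36.9 -66.8 284.8]
start [-35.6 -64.  258.1] move tool cm [ 0.13 -0.28  2.66]
end [ 17.  -64.  277.3] move tool cm [ 5.4  -0.28  0.75]
press [-41.1 -64.  243.7] move tool cm [-0.42 -0.28  4.11]
```

Request:
{"api": "apply_moves", "payload": {
  "deltas": [
    {"claw": 1, "delta_pos": [-0.2, -0.3, 1.6], "yaw": 0},
    {"claw": 1, "delta_pos": [0, 0, 1], "yaw": 0},
    {"claw": 1, "delta_pos": [0, 0, 0], "yaw": 0}
  ]
}}

```text
clock: 8.7
eef_pos: [531.7, -40.3, 265.5]
tcp_rot: [-3.142, 0.0, 0.108]
contact_force: [0.3, 0.9, 0.5]
opening: -0.003
grasp_force: 0.0
```

Request:
{"api": "apply_moves", "payload": {
  "deltas": [
    {"claw": 1, "delta_pos": [0.6, 0, -0.22], "yaw": 0},
    {"claw": 1, "delta_pos": [0.6, 0, -0.22], "yaw": 0},
    {"claw": 1, "delta_pos": [0.6, 0, -0.22], "yaw": 0},
    {"claw": 1, "delta_pos": [0.6, 0, -0.22], "yaw": 0},
    {"claw": 1, "delta_pos": [0, 0, 0], "yaw": 0}
  ]
}}

```text
clock: 9.32
eef_pos: [556.4, -37.9, 274.9]
tcp_rot: [3.141, -0.001, 0.108]
contact_force: [-0.5, 0.3, 0.0]
opening: -0.002
grasp_force: 0.2
```

```bash
python3 - <<'E'
from h import *
a=r.grab_frame("top")["img"][130:255,245:345]; b=r.grab_frame("scene")["img"][180:330,190:360]
k=lambda i:cv2.resize(i,(390,390*i.shape[0]//i.shape[1]),interpolation=cv2.INTER_CUBIC)
a,b=k(a),k(b);h=max(len(a),len(b));P=lambda i:np.pad(i,((0,h-len(i)),(0,10),(0,0)))
cv2.imwrite("pics/t4.png",np.hstack([P(a),P(b)]))
E
```

```text
(no output)
```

View pics/t4.png

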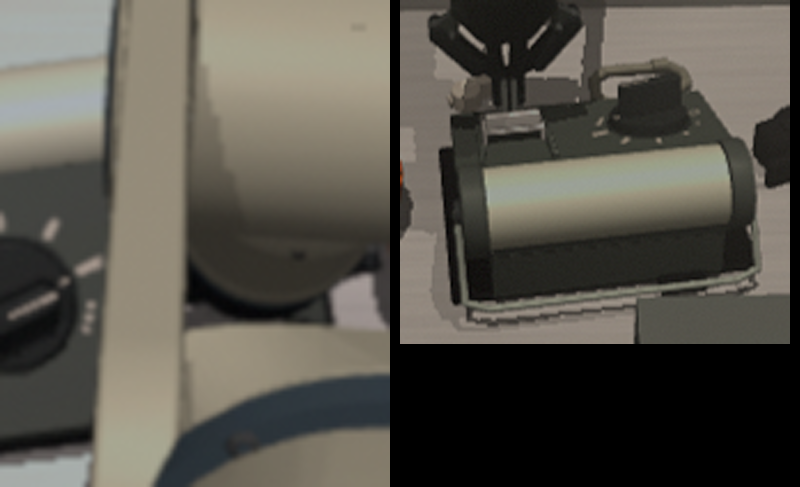

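The tool stands right behind the ridge, which is at (512,122) in the right-hand crop. Continuing up to the stop, a touch lower.

Request:
{"api": "apply_moves", "payload": {
  "deltas": [
    {"claw": 1, "delta_pos": [0.6, 0, -0.1], "yaw": 0},
    {"claw": 1, "delta_pos": [0.6, 0, -0.2], "yaw": 0},
    {"claw": 1, "delta_pos": [0.6, 0, -0.22], "yaw": 0},
    {"claw": 1, "delta_pos": [0.6, 0, -0.22], "yaw": 0},
    {"claw": 1, "delta_pos": [0.4, 0, -0.15], "yaw": 0}
  ]
}}

```text
clock: 10.05
eef_pos: [583.5, -34.8, 283.3]
tcp_rot: [-3.141, 0.002, 0.108]
contact_force: [-11.3, 0.2, 1.3]
opening: -0.002
grasp_force: 5.7
```

Request:
{"api": "apply_moves", "payload": {
  "deltas": [
    {"claw": 1, "delta_pos": [0.3, 0, -0.1], "yaw": 0}
  ]
}}

```text
clock: 10.18
eef_pos: [584.6, -34.6, 283.2]
tcp_rot: [-3.141, 0.007, 0.108]
contact_force: [-15.5, -1.9, 3.0]
opening: -0.003
grasp_force: 8.2
```

Request:
{"api": "apply_moves", "payload": {
  "deltas": [
    {"claw": 1, "delta_pos": [0.3, 0, -0.1], "yaw": 0}
  ]
}}

```text
clock: 10.3
eef_pos: [585.9, -34.5, 283.3]
tcp_rot: [-3.141, 0.013, 0.108]
contact_force: [-23.7, -3.6, 3.2]
opening: -0.002
grasp_force: 11.6
```

Force is rising at the stop, at the expected position. I'll back off to above the button and check.

Request:
{"api": "apply_moves", "payload": {
  "deltas": [
    {"claw": 1, "delta_pos": [-1, 0, -0.3], "yaw": 0},
    {"claw": 1, "delta_pos": [-1.5, 0, -1], "yaw": 0},
    {"claw": 1, "delta_pos": [-3, 0, 0], "yaw": 0},
    {"claw": 1, "delta_pos": [-0.6, 0, 0], "yaw": 0},
    {"claw": 1, "delta_pos": [0, 0, 1], "yaw": 0}
  ]
}}

```text
clock: 10.92
eef_pos: [529.6, -40.9, 289.5]
tcp_rot: [3.141, -0.004, 0.108]
contact_force: [-0.6, 0.1, 0.1]
opening: 0.002
grasp_force: 0.0
```

```bash
python3 - <<'E'
from h import *
s=r.sense();print({k:np.round(s[k],3) for k in("clock","eef_pos","tcp_rot","contact_force","opening")})
p=np.load("pose.npy");q=(s["eef_pos"]-p[:3])@R.from_euler("z",p[3]).as_matrix();print(q.round(1))
t=D(-32,-64,6)-[9,0,-173];print("to press start, cm",((t-q)*[.1,-.1,-.1]).round(2))
f=r.grab_frame("scene");im=cv2.resize(f["img"][180:330,190:360],None,fx=4,fy=4,interpolation=cv2.INTER_CUBIC)
for q,c in((5.76,(0,0,255)),(52,(0,255,0))):
    M=[D(q-32+a,y,25.5) for a,y in((14,-41),(14,-87),(22,-87),(22,-41))]
    u=proj(f,L2W(np.array(M),p[:4]));cv2.polylines(im,[((u-[190,180]+.5)*4).astype(int)],True,c,1)
cv2.imwrite("pics/t5.png",im)
E
```

```text
{'clock': np.float64(10.925), 'eef_pos': array([529.578, -40.932, 289.47 ]), 'tcp_rot': array([ 3.141, -0.004,  0.108]), 'contact_force': array([-0.631,  0.118,  0.139]), 'opening': np.float64(0.002)}
[-40.  -63.6 284.9]
to press start, cm [-0.11  0.04  4.12]
```

View pics/t5.png

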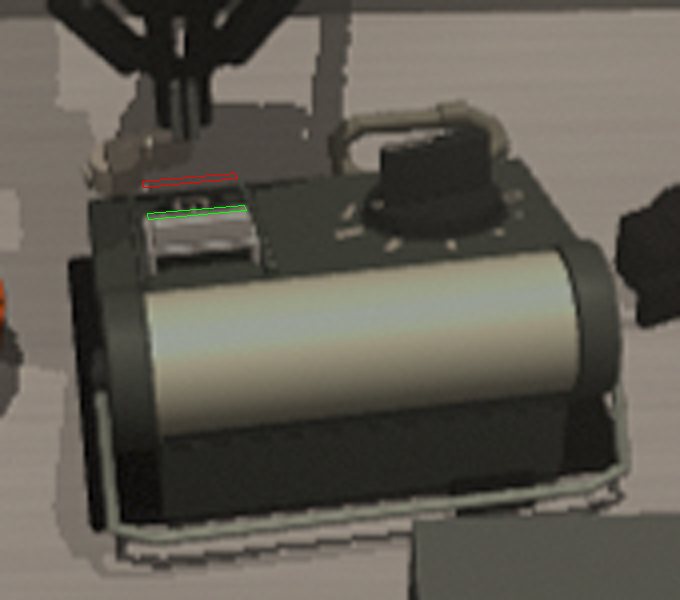

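The ridge at (195,215) sits on the green "fully up" outline, and the button is uncovered behind it. Now press along the deck normal.

Request:
{"api": "apply_moves", "payload": {
  "deltas": [
    {"claw": 1, "delta_pos": [-0.3, 0, 2], "yaw": 0},
    {"claw": 1, "delta_pos": [0, 0, 1.7], "yaw": 0},
    {"claw": 1, "delta_pos": [0.1, 0, 0.4], "yaw": 0},
    {"claw": 1, "delta_pos": [0, 0, 0], "yaw": 0}
  ]
}}

```text
clock: 11.48
eef_pos: [526.9, -41.0, 247.0]
tcp_rot: [-3.141, 0.001, 0.108]
contact_force: [-0.5, 0.6, 0.2]
opening: 0.001
grasp_force: 0.0
```

Request:
{"api": "apply_moves", "payload": {
  "deltas": [
    {"claw": 1, "delta_pos": [0.1, 0, 0.3], "yaw": 0},
    {"claw": 1, "delta_pos": [0.1, 0, 0.3], "yaw": 0},
    {"claw": 1, "delta_pos": [0, 0, 0], "yaw": 0}
  ]
}}

```text
clock: 11.85
eef_pos: [529.1, -40.8, 241.7]
tcp_rot: [3.142, -0.001, 0.108]
contact_force: [-1.1, 1.8, 4.6]
opening: 0.0
grasp_force: 2.3
```

Request:
{"api": "apply_moves", "payload": {
  "deltas": [
    {"claw": 1, "delta_pos": [0.1, 0, 0.3], "yaw": 0},
    {"claw": 1, "delta_pos": [0, 0, 0], "yaw": 0}
  ]
}}

```text
clock: 12.1
eef_pos: [529.7, -40.8, 240.8]
tcp_rot: [3.142, 0.0, 0.108]
contact_force: [-12.6, 1.2, 34.1]
opening: 0.002
grasp_force: 18.9
```

Request:
{"api": "apply_moves", "payload": {
  "deltas": [
    {"claw": 1, "delta_pos": [0.1, 0, 0.3], "yaw": 0},
    {"claw": 1, "delta_pos": [0, 0, 0], "yaw": 0}
  ]
}}

```text
clock: 12.35
eef_pos: [530.1, -40.7, 240.4]
tcp_rot: [3.142, 0.002, 0.108]
contact_force: [-28.7, 0.6, 74.9]
opening: -0.003
grasp_force: 39.8
```

Hard stop reached. Ease off to about 34 N and hold.

Request:
{"api": "apply_moves", "payload": {
  "deltas": [
    {"claw": 1, "delta_pos": [-0.1, 0, -0.3], "yaw": 0},
    {"claw": 1, "delta_pos": [0, 0, 0], "yaw": 0},
    {"claw": 1, "delta_pos": [0, 0, 0], "yaw": 0},
    {"claw": 1, "delta_pos": [0, 0, 0], "yaw": 0},
    {"claw": 1, "delta_pos": [0, 0, 0], "yaw": 0},
    {"claw": 1, "delta_pos": [0, 0, 0], "yaw": 0},
    {"claw": 1, "delta_pos": [0, 0, 0], "yaw": 0},
    {"claw": 1, "delta_pos": [0, 0, 0], "yaw": 0}
  ]
}}

```text
clock: 13.35
eef_pos: [529.6, -40.8, 240.8]
tcp_rot: [3.141, 0.0, 0.108]
contact_force: [-13.7, 0.1, 34.4]
opening: 0.001
grasp_force: 18.5
```

Request:
{"api": "apply_moves", "payload": {
  "deltas": [
    {"claw": 1, "delta_pos": [0, 0, 0], "yaw": 0},
    {"claw": 1, "delta_pos": [0, 0, 0], "yaw": 0},
    {"claw": 1, "delta_pos": [0, 0, 0], "yaw": 0},
    {"claw": 1, "delta_pos": [0, 0, 0], "yaw": 0}
  ]
}}

```text
clock: 13.85
eef_pos: [529.6, -40.7, 240.8]
tcp_rot: [3.142, 0.0, 0.108]
contact_force: [-13.2, 0.7, 34.6]
opening: 0.002
grasp_force: 18.5
```

Request:
{"api": "apply_moves", "payload": {
  "deltas": [
    {"claw": 1, "delta_pos": [-0.2, 0, -1], "yaw": 0},
    {"claw": 1, "delta_pos": [-0.5, 0, -3], "yaw": 0},
    {"claw": 1, "delta_pos": [0, 0, -5], "yaw": 0},
    {"claw": 1, "delta_pos": [0, 0, -5], "yaw": 0},
    {"claw": 1, "delta_pos": [-5, 0, 0], "yaw": 0},
    {"claw": 1, "delta_pos": [-5, 0, 0], "yaw": 0},
    {"claw": 1, "delta_pos": [0, 0, 0], "yaw": 0}
  ]
}}

```text
clock: 14.72
eef_pos: [420.6, -52.3, 378.3]
tcp_rot: [-3.142, 0.001, 0.107]
contact_force: [1.7, 0.1, 1.0]
opening: 0.002
grasp_force: 0.0
```

```bash
python3 - <<'E'
from h import *
f=r.grab_frame("scene");a=f["img"][180:330,140:380];b=r.grab_frame("top")["img"][110:270,165:420]
k=lambda i:cv2.resize(i,(480,290),interpolation=cv2.INTER_CUBIC)
cv2.imwrite("pics/t6.png",np.vstack([k(a),k(b)]))
E
```

```text
(no output)
```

View pics/t6.png

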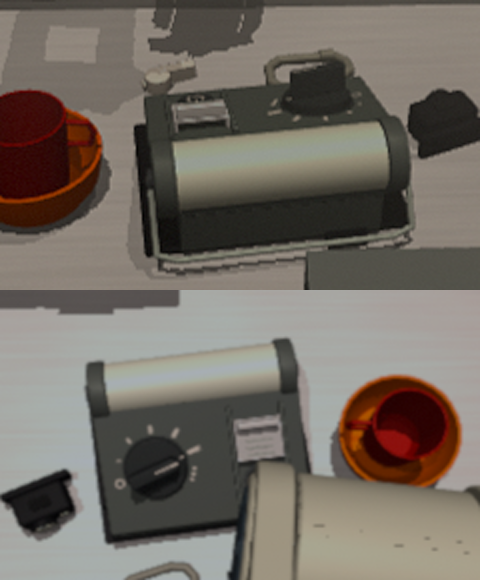

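The final view shows the nose on the longest bar (190,450), the lock fully up (260,437) and the bystanders in place. The press bottomed out at the expected height, and the arm is now clear.

```bash
python3 -c "
from rig import r
print(r.sign_off())"
```

```text
the job is handed in; nothing more can be done
None
```

I set the dial to the longest bar and slid the travel lock fully up. I then held the power button at its hard stop for about 1.5 s, released it and handed the job in; hand-in gave no verdict, and the last pictures showed no visible glow.

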